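Offer up a carved owl over its plinth

TASK

First slide the loose wooden plinth along the bench, without lifting it, until its long side sits flush against the batten fixed to the bench, the plinth not sticking out past the batten's ends. Then pick up the carved owl, carry it over the rack of gouges without hitting the rack, and stop with it upright and still about a centimetre above the plinth, its foot centred over the recess and turned to match it (either way round), never touching the plinth. Finish while still holding the owl there, and leave the mallet, oilstone, jar and offcut alone.

Things in the scene. Friction and masses are not known exactly. Their poses are not given: they have to be found in the camera images.
- plinth: Loose mid-brown wooden plinth, a slab 130 x 90 x 32 mm (x, y, z), about 0.3 kg. In its top is a rectangular recess, 60 mm along x by 46 mm along y and 18 mm deep, in the centre. Origin: centre of its underside, on the bench; z up. Its top is at 32 mm. At the start it lies 70 to 120 mm short of the batten, on the batten's +y side, up to 0.3 rad askew to it.
- batten: Mid-brown wooden strip fixed to the bench as a stop, 230 x 30 x 20 mm (x, y, z), long along its x. Origin: centre of its underside. The plinth goes against its +y side, long side (130 mm) to the batten: the plinth's origin is then 60 mm from the batten's along the batten's y.
- owl: Loose carved owl of pale wood, about 0.16 kg, 120 mm tall, standing on the bench on its rectangular foot, 50 mm along x by 36 mm along y. Round belly up to 58 mm across from 16 to 72 mm up; above it the square head, 44 mm (x) by 40 mm (y), 66 to 110 mm up, with flat sides to grip (across y: 40 mm), then two small ears on top, to 120 mm. Origin: centre of the foot's underside; z up; its face looks along its -x.
- rack: Rack of gouges, fixed to the bench between owl and plinth: a wooden block 300 x 50 x 60 mm (x, y, z), long along its x, with a row of six gouge handles standing up out of it along its middle, the tallest to 120 mm above the bench. Origin: centre of its underside.
- mallet: Bystander: round pale wooden carver's mallet standing on its head, 64 mm across, 158 mm tall. Origin: centre of its underside.
- oilstone: Bystander: grey sharpening stone lying flat, 50 x 130 x 25 mm (x, y, z). Origin: centre of its underside.
- jar: Bystander: closed amber glass jar, 60 mm across, 75 mm tall. Origin: centre of its underside.
- offcut: Bystander: pale wooden offcut lying flat, 110 x 45 x 14 mm (x, y, z). Origin: centre of its underside.
There are look-alikes about, which are no part of the job. Of the things shaped like the plinth, the brown one is meant. Leave any purple look-alike of the owl alone.

How it is judged (in metres and radians):
On the way, in this order (a step that is already met when the one before it is completed fails the run):
1. the plinth is flush against the batten, the owl still standing on the bench (y of plinth in the frame of batten between 0.052 and 0.065 m and x of plinth in the frame of batten between -0.055 and 0.055 m and angle between the x axis of plinth and the x axis of batten, either way round below 0.06 rad and angle between plinth's own z axis and vertical below 0.05 rad and height (world z) of owl below 0.01 m and linear speed of plinth below 0.02 m/s), for 0.2 s.
2. the owl is above the rack (y of owl in the frame of rack between -0.04 and 0.04 m and x of owl in the frame of rack between -0.19 and 0.19 m and height (world z) of owl above 0.1 m), for 0.04 s.
At the end, for the whole second after the job is handed in: The plinth lies flush against the batten (gap under 5 mm, within 3.4 degrees, at most 5 mm past its ends); the fingers hold the owl still, upright within 7 degrees, its foot 3 to 22 mm above the plinth, centred within 8 mm and turned to match within 7 degrees, touching nothing else (y of plinth in the frame of batten between 0.052 and 0.065 m and x of plinth in the frame of batten between -0.055 and 0.055 m and angle between the x axis of plinth and the x axis of batten, either way round below 0.06 rad and angle between plinth's own z axis and vertical below 0.05 rad and height (world z) of plinth below 0.004 m and horizontal distance between owl and plinth below 0.008 m and angle between the x axis of owl and the x axis of plinth, either way round below 0.12 rad and angle between owl's own z axis and vertical below 0.12 rad and z of owl in the frame of plinth between 0.035 and 0.054 m and contact force between the fingers and owl above 0.5 N and contact force between owl and plinth below 0.05 N and linear speed of owl below 0.02 m/s); the arm keeps its last pose, push and grip.
It fails at once if the plinth is lifted or tipped (height (world z) of plinth above 0.012 m or angle between plinth's own z axis and vertical above 0.2 rad).
It fails at once if the rack is hit (contact force between rack and anything else above 2 N).
It fails at once if the owl touches the plinth (contact force between owl and plinth above 0.5 N).
It fails at once if the mallet, oilstone, jar or offcut is disturbed (distance of any of mallet, oilstone, jar, offcut from where it was at the start of the episode above 0.02 m).
It also fails if it takes over 64 s, if anything falls off the work surface, if the arm or the gripper's body presses on something with over 40 N, if the wrist force passes 120 N, or if a joint passes its speed limit or range.

ROBOT

A 6-joint arm with a two-finger parallel gripper is mounted at the origin on the work surface. World frame = base frame: x ahead of the robot, y to its left, z up, the work surface at z = 0. Lengths are in m, angles in degrees, forces in N, time in s.
With the tool pointing down it reaches from about 0.375 to 0.9 m from the base axis. Payload 3.1 kg.
Tool frame: the origin (TCP) lies midway between the tips of the shut fingers; the grasp point (between the pads) lies 19 mm behind it; z points along the fingers, y is the line along which they close (so a half turn about z gives the same grasp; the last joint's range is limited). The gripper opens to 87 mm and grips with 3 to 60 N. Pads are 19 mm wide; open, the fingers measure 117 mm over their backs; the gripper's body (75 mm by 190 mm) begins 51 mm behind the grasp point.
Start: joints at [-75.716, 30.224, 82.088, -0, 67.689, -10.227], TCP at [0.259, -0.569, 0.223] pointing down, gripper open.
Joint ranges: [-176.69, 176.69], [-43.24, 126.21], [12.49, 139.97], [-82, 262], [0, 151.66], [-163.58, 163.58]. Speed limits (degrees/s): [159.86, 159.86, 180, 180, 180, 180].

INTERFACE

Orientations are given as a 3x3 rotation matrix whose columns are the frame's x, y, z axes.
In Python, from rig import read_state, capture, camera_info, hand_in gives the robot as it stands.
- The arm moves only by the tool drive_tool, never from a script. Its argument "motion" is a list of rows, each a list of 2 entries, a list of its own where there are three numbers: the shift along the tool's x, y, z in mm, then the turn, a rotation vector about the tool's x, y, z in rad. A call has 1 to 5 rows; each row shifts and turns the commanded pose from where the row before left it, along the tool's axes as they then stand; what a row does not reach is not made up. A row lasts 1/10 s, in which the tool goes at most 50 mm and 8.59 degrees, less where a joint would pass 70% of its speed; a pose out of reach is approached as far as the arm can. A call is refused whole if a number of a shift passes 50 or a number of a turn 0.15, either way. A call with a gripper value outside its range is refused whole. "gripper" is the opening, from 0 (shut) to 1 (fully open), set as the call begins (left out, the last holds). The fingers move at their own pace and stop on an object; the grip force is fixed at half the most. Time passes only in rows, so rows that do not move let the fingers close. It gives the time, the measured TCP pose, the force, the opening and the grip force at its end, in the units of the state.
- read_state(): the state, without advancing time (a new reading comes with each control period).
- capture(name): name is "scene" or "top" or "wrist"; returns the picture (420x560x3 uint8, red, green, blue); there is no depth.
- camera_info(name): a dict with "fovy" (degrees; the focal length in pixels is half the picture's height over the tangent of half this angle, whatever the lens; pixels are square), "cx", "cy" (the principal point, pixels), "k1" (the pictures are not rectified: a ray, as slopes to the right and down, at radius r is drawn at 1 + k1 r^2 times it, then the intrinsics apply), "xyz" and "orientation" of the camera in the world; the wrist camera has in their place "T_tool_cam" (4x4, takes a point from camera to tool coordinates, whose origin is the TCP and whose axes are the flange's). Camera axes: x right, y down, z forward; pixel columns grow to the right and rows downward; lengths in m; the calibration is good to about 2 mm. A picture is of the moment at which its call begins: read the wrist's pose just before it. camera_info takes no time and is no camera call.
- hand_in(): hands the job in; it is judged then, once.
The state is a dict: "time_s": time; "joint_positions": joint angles; "qvel": joint speeds; "tau": joint torques, N m; "position": TCP position; "tcp_rot": TCP orientation; "force": force on the tool from outside, world axes, zero at the start; "moment": the same for the moment, N m; "opening": opening from 0.0 (shut) to 1.0 (fully open); "grasp_force": force on a finger pad.
Only numpy, scipy, OpenCV 4.12 (cv2) and the standard library are available. Lean on these libraries where they do the work, as an engineer would, in place of code of your own. Each camera call takes 0.05 s, during which the arm holds its last target. There are 200 camera calls.

## Working session

There is one attempt and no reset: what is moved stays moved. The work goes in short steps, Python scripts to look and compute and a tool call to move; the robot and the scene stay as the last step left them, time stands still between calls to the robot, and variables do not carry over. Pictures are saved under pics/ and viewed, at most 10 in all, crops included, and the job is handed in when it is done.

Besides the shell and the picture viewer there is one more tool, called after "Request:" as name(argument=value, ...), one argument or row to a line, values as JSON. drive_tool: Moves the arm, as the interface text tells. Its arguments: {"type":"object","properties":{"motion":{"type":"array","items":{"type":"array"}},"gripper":{"type":"number"}},"required":["motion"]}

```bash
mkdir -p pics; ls
python3 - <<'E'
from rig import *
import cv2
for n in("scene","top"):
    im=capture(n); cv2.imwrite(f"pics/{n}0.png",im[:,:,::-1]); print(n,camera_info(n))
print(camera_info("wrist")); print(read_state())
E
```

```text
pics
scene {'fovy': 55.31130357855777, 'cx': 267.3394468500699, 'cy': 208.16663804650696, 'k1': -0.09152925872693021, 'xyz': array([0.81012645, 0.47474912, 0.64816943]), 'orientation': array([[-8.76423081e-01,  3.76543797e-01, -3.00162211e-01],
       [ 4.81541618e-01,  6.84670279e-01, -5.47123642e-01],
       [-5.03868613e-04, -6.24052384e-01, -7.81382344e-01]])}
top {'fovy': 50.475772731812555, 'cx': 284.3993346324018, 'cy': 208.17369705129096, 'k1': -0.07386804808818534, 'xyz': array([0.39597512, 0.03746804, 0.87153871]), 'orientation': array([[-0.01737571, -0.9837178 ,  0.1788781 ],
       [-0.99905223,  0.02422277,  0.03616499],
       [-0.03990906, -0.17808018, -0.98320635]])}
{'fovy': 58.71355898466272, 'cx': 278.0047391827116, 'cy': 207.51652476076796, 'k1': -0.08498954086316617, 'T_tool_cam': array([[ 2.38335660e-04, -9.69528022e-01, -2.44980321e-01,
         6.73198507e-02],
       [ 9.99999624e-01,  4.35221716e-04, -7.49546241e-04,
         1.07425370e-04],
       [ 8.33326840e-04, -2.44980050e-01,  9.69527762e-01,
        -1.62412618e-01],
       [ 0.00000000e+00,  0.0000
[... 153 characters left out ...]
614094e-04,
        6.76883221e+01, -1.02275509e+01]), 'qvel': array([-0.08956143, -0.14305367, -0.09372085, -0.16101287,  0.00357676,
        0.04019434]), 'tau': array([-6.63526898e-04, -4.40985346e+01, -1.77149945e+01,  6.35560602e-02,
        5.34154521e-02, -4.39509813e-05]), 'position': array([ 0.25915433, -0.5680343 ,  0.22167533]), 'tcp_rot': array([[ 9.09878896e-01,  4.14873669e-01, -4.83300677e-04],
       [ 4.14873819e-01, -9.09877065e-01,  1.85490602e-03],
       [ 3.29807464e-04, -1.88824864e-03, -9.99998163e-01]]), 'force': array([ 0.14522122, -0.25274147, -0.88059314]), 'moment': array([ 0.03109327,  0.00178644, -0.01855755]), 'grasp_force': 0.0, 'opening': 1.0002434792528707}
```

View pics/scene0.png

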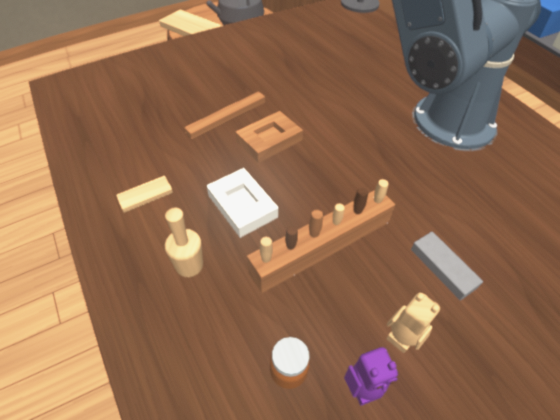

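View pics/top0.png

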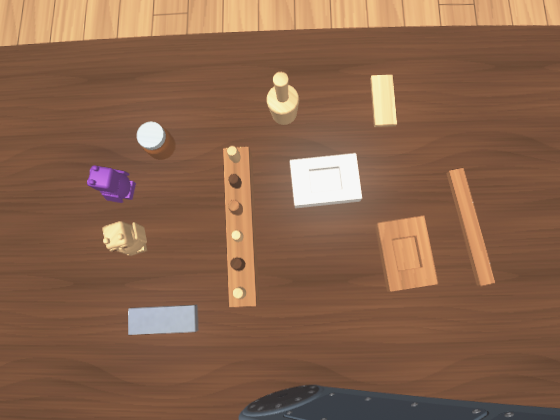

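Owl candidates in the top view are the pale one at (125,238) and the purple one at (110,183); pale is the one meant. Plinth candidates are the brown one at (407,254) and the white one at (326,180); brown is the one meant. The batten is at (471,227), the rack at (238,227), the mallet at (283,100), the jar at (151,137), the oilstone at (162,320) and the offcut at (384,100). I'll check the choice in one close crop.

```bash
python3 - <<'E'
import cv2,numpy as np
im=cv2.imread("pics/top0.png")
a=cv2.resize(im[155:305,365:505],None,fx=4,fy=4,interpolation=cv2.INTER_CUBIC)[:600,:]
b=cv2.resize(im[205:275,90:160],None,fx=3.4,fy=3.4,interpolation=cv2.INTER_CUBIC)
o=np.zeros((600,800,3),np.uint8); o[:,:560]=a; o[:b.shape[0],562:562+b.shape[1]]=b
cv2.imwrite("pics/crop.png",o)
E
cat > h.py <<'E'
import numpy as np,cv2
from rig import *
def cam(n,st=None):
    c=camera_info(n); f=210/np.tan(np.radians(c["fovy"]/2))
    K=np.array([[f,0,c["cx"]],[0,f,c["cy"]],[0,0,1]]); D=np.array([c["k1"],0,0,0.])
    if n=="wrist":
        T=np.eye(4);T[:3,:3]=st["tcp_rot"];T[:3,3]=st["position"];T=T@c["T_tool_cam"];R,t=T[:3,:3],T[:3,3]
    else: R,t=c["orientation"],c["xyz"]
    return K,D,R,t
def back(px,z,n="top",st=None):
    K,D,R,t=cam(n,st); p=np.array(px,float).reshape(-1,1,2)
    u=cv2.undistortPointsIter(p,K,D,None,None,(3,50,1e-9)).reshape(-1,2); d=np.c_[u,np.ones(len(u))]@R.T
    z=np.broadcast_to(z,len(u)); return t+d*((z-t[2])/d[:,2])[:,None]
def proj(P,n="top",st=None):
    K,D,R,t=cam(n,st); X=(np.array(P,float).reshape(-1,3)-t)@R
    return cv2.projectPoints(X,np.zeros(3),np.zeros(3),K,D)[0].reshape(-1,2)
E
```

```text
(no output)
```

View pics/crop.png

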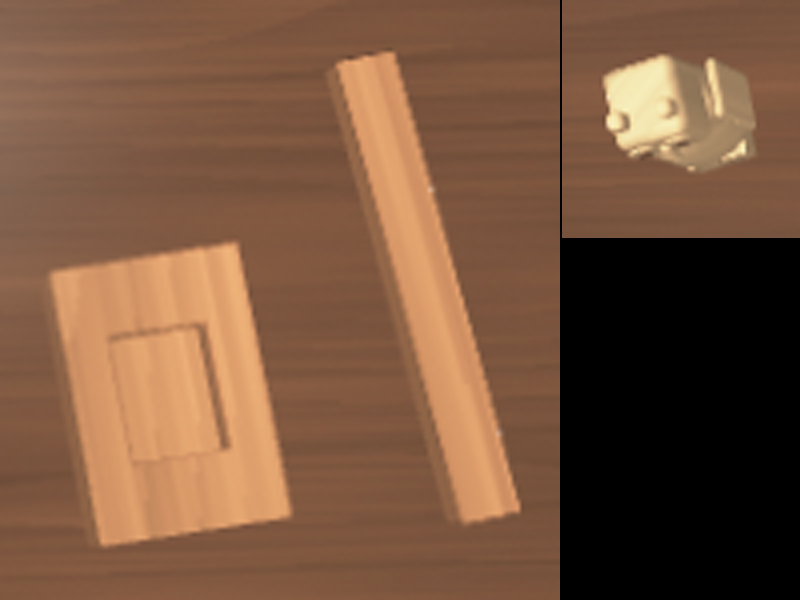

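The crop confirms the brown plinth with its recess (top corners (50,272), (238,242), (291,516), (101,546) in the crop), the batten (336,64)–(520,511), and the pale owl. The owl's head top is around (604,76)–(692,140), with its face towards the bottom of the image.

Run:
```python
from h import *
g=lambda c:np.array(c)/4.+[365,155]-.375
P=back(g([(50,272),(238,242),(291,516),(101,546)]),.032); B=back(g([(336,64),(395,52),(520,511),(460,524)]),.02)
ang=lambda v:np.degrees(np.arctan2(v[1],v[0]))
for n,Q in(("plinth",P),("batten",B)):
    d=(Q[0]+Q[1]-Q[2]-Q[3])/2; w=(Q[0]+Q[3]-Q[1]-Q[2])/2
    print(n,Q.mean(0).round(4),"yaw",ang(d),np.linalg.norm(d),np.linalg.norm(w))
    np.save(n,np.r_[Q.mean(0)[:2],ang(d)])
b=np.load("batten.npy");p=np.load("plinth.npy");t=np.radians(b[2]);R=np.array([[np.cos(t),-np.sin(t)],[np.sin(t),np.cos(t)]])
print("plinth in batten",(p[:2]-b[:2])@R)
h=(np.array([(604,76),(680,57),(692,140),(615,145)])-[562,0])/3.4+[90,205]-.35
H=back(h,.11);print("owl head",H.round(4),H.mean(0))
e=(np.array([(618,122),(668,107)])-[562,0])/3.4+[90,205]-.35
E=back(e,.117);print("ears",E, ang(E[0]-E[1]))
print("rack",back([(223,148),(249,148),(229,306),(255,306)],.06),"white",back([(290,159),(357,154),(361,200),(295,206)],.032))
print("tips",back([(232,150),(235,180),(235,205),(236,235),(237,263),(238,293)],.115))
```

```text
plinth [ 0.4582 -0.1603  0.032 ] yaw 7.265265842948453 0.12988448819710263 0.09032260287558629
batten [ 0.5084 -0.2908  0.02  ] yaw 10.267198726037778 0.2280811763400199 0.029984886992016842
plinth in batten [-0.02616978  0.13729105]
owl head [[0.5085 0.3904 0.11  ]
 [0.5177 0.3497 0.11  ]
 [0.4742 0.3413 0.11  ]
 [0.4723 0.3825 0.11  ]] [0.49315318 0.36598392 0.11      ]
ears [[0.48339923 0.37835843 0.117     ]
 [0.49067954 0.35200534 0.117     ]] 105.44333903330438
rack [[0.66364494 0.18295897 0.06      ]
 [0.66201222 0.13290286 0.06      ]
 [0.36727038 0.17013254 0.06      ]
 [0.3666686  0.12316573 0.06      ]] white [[ 0.64620638  0.05568462  0.032     ]
 [ 0.6527142  -0.07536437  0.032     ]
 [ 0.56099911 -0.07860937  0.032     ]
 [ 0.55244792  0.04794747  0.032     ]]
tips [[0.64124474 0.15688198 0.115     ]
 [0.58606141 0.15127583 0.115     ]
 [0.54133839 0.15113892 0.115     ]
 [0.48883412 0.14930122 0.115     ]
 [0.44089636 0.14756066 0.115     ]
 [0.39054759 0.14590844 0.115     ]]
```

Request:
drive_tool(
  motion=[
    [[0, 0, 0], [0, 0, -0.147]],
    [[0, 0, 0], [0, 0, -0.147]],
    [[0, 0, 0], [0, 0, -0.147]],
    [[0, 0, 0], [0, 0, -0.147]],
    [[0, 0, 0], [0, 0, -0.147]],
  ],
  gripper=1,
)

```text
time_s: 0.6
position: [0.2592, -0.5682, 0.222]
tcp_rot: [[0.391, 0.92, -0.0], [0.92, -0.391, 0.001], [0.001, -0.001, -1.0]]
force: [0.1, -0.3, -0.9]
opening: 1.0
grasp_force: 0.0
```

Request:
drive_tool(
  motion=[
    [[0, 0, 0], [0, 0, -0.147]],
    [[0, 0, 0], [0, 0, -0.147]],
    [[0, 0, 0], [0, 0, -0.147]],
    [[0, 0, 0], [0, 0, -0.147]],
    [[0, 0, 0], [0, 0, 0]],
  ],
)

```text
time_s: 1.1
position: [0.2592, -0.5683, 0.222]
tcp_rot: [[-0.179, 0.984, -0.0], [0.984, 0.179, 0.001], [0.001, -0.0, -1.0]]
force: [0.0, -0.6, 0.1]
opening: 0.999
grasp_force: 0.0
```

Request:
drive_tool(
  motion=[
    [[40, 24, 0], [0, 0, 0]],
    [[40, 24, 0], [0, 0, 0]],
    [[40, 24, 0], [0, 0, 0]],
    [[40, 24, 0], [0, 0, 0]],
    [[40, 24, 0], [0, 0, 0]],
  ],
)

```text
time_s: 1.6
position: [0.3418, -0.3486, 0.2224]
tcp_rot: [[-0.175, 0.985, 0.0], [0.985, 0.175, 0.0], [0.0, 0.0, -1.0]]
force: [-0.2, 0.3, 0.1]
opening: 1.001
grasp_force: 0.0
```

Request:
drive_tool(
  motion=[
    [[40, 24, 0], [0, 0, 0]],
    [[40, 24, 0], [0, 0, 0]],
    [[40, 24, 0], [0, 0, 0]],
    [[40, 24, 0], [0, 0, 0]],
    [[0, 0, 0], [0, 0, 0]],
  ],
)

```text
time_s: 2.1
position: [0.4074, -0.1702, 0.2224]
tcp_rot: [[-0.182, 0.983, -0.001], [0.983, 0.182, 0.003], [0.003, -0.001, -1.0]]
force: [-0.8, -0.5, -0.7]
opening: 1.001
grasp_force: 0.0
```

Request:
drive_tool(
  motion=[
    [[40, 26, 0], [0, 0, 0]],
    [[40, 26, 0], [0, 0, 0]],
    [[0, 0, 50], [0, 0, 0]],
    [[0, 0, 50], [0, 0, 0]],
    [[0, 0, 30], [0, 0, 0]],
  ],
)

```text
time_s: 2.6
position: [0.4433, -0.0873, 0.0902]
tcp_rot: [[-0.177, 0.984, -0.002], [0.984, 0.177, 0.001], [0.001, -0.002, -1.0]]
force: [-0.4, -1.1, -0.6]
opening: 1.0
grasp_force: 0.0
```

Request:
drive_tool(
  motion=[
    [[0, 0, 30], [0, 0, 0]],
    [[0, 0, 30], [0, 0, 0]],
    [[0, 0, 16], [0, 0, 0]],
    [[0, 0, 0], [0, 0, 0]],
    [[0, 0, 0], [0, 0, 0]],
  ],
)

```text
time_s: 3.1
position: [0.4443, -0.0883, 0.0165]
tcp_rot: [[-0.177, 0.984, -0.0], [0.984, 0.177, 0.0], [0.0, -0.0, -1.0]]
force: [-0.3, -0.2, -0.3]
opening: 1.003
grasp_force: 0.0
```

Request:
drive_tool(
  motion=[
    [[-10, 0, 0], [0, 0, 0]],
    [[-7, 0, 0], [0, 0, 0]],
    [[-5, 0, 0], [0, 0, 0]],
    [[-5, 0, 0], [0, 0, 0]],
    [[-5, 0, 0], [0, 0, 0]],
  ],
)

```text
time_s: 3.6
position: [0.4497, -0.1194, 0.017]
tcp_rot: [[-0.179, 0.984, -0.0], [0.984, 0.179, 0.0], [0.0, -0.0, -1.0]]
force: [-1.3, 2.7, 2.2]
opening: 1.002
grasp_force: 1.5
```

Request:
drive_tool(
  motion=[
    [[-6, 0, 0], [0, 0, 0]],
    [[-6, 0, 0], [0, 0, 0]],
    [[-6, 0, 0], [0, 0, 0]],
    [[-6, 0, 0], [0, 0, 0]],
    [[-6, 0, 0], [0, 0, 0]],
  ],
)

```text
time_s: 4.1
position: [0.4553, -0.1492, 0.0165]
tcp_rot: [[-0.179, 0.984, -0.0], [0.984, 0.179, 0.0], [0.0, -0.0, -1.0]]
force: [-0.5, 3.0, 2.4]
opening: 1.002
grasp_force: 1.6
```

Request:
drive_tool(
  motion=[
    [[-6, 0, 0], [0, 0, 0]],
    [[-6, 0, 0], [0, 0, 0]],
    [[-4, 0, 0], [0, 0, 0]],
    [[-3, 0, 0], [0, 0, 0]],
    [[0, 0, 0], [0, 0, 0]],
  ],
)

```text
time_s: 4.6
position: [0.4593, -0.1685, 0.0165]
tcp_rot: [[-0.179, 0.984, 0.001], [0.984, 0.179, -0.001], [-0.001, 0.001, -1.0]]
force: [0.1, -1.4, 0.3]
opening: 1.003
grasp_force: 0.0
```

Run:
```python
from h import *
im=capture("top"); cv2.imwrite("pics/top1.png",cv2.resize(im[140:305,365:530],None,fx=3.6,fy=3.6,interpolation=cv2.INTER_CUBIC)[:,:,::-1])
```

```text
(no output)
```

View pics/top1.png

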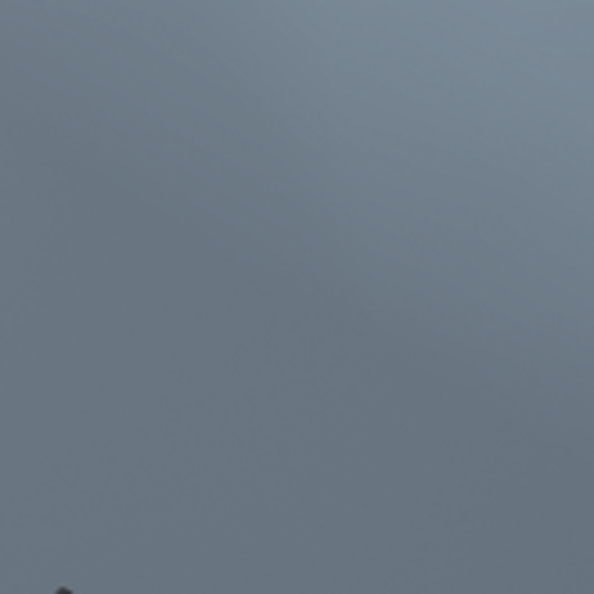

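The arm blocks the top view, so I'll finish the push by watching the force.

Request:
drive_tool(
  motion=[
    [[-2, 0, 0], [0, 0, 0]],
    [[-2, 0, 0], [0, 0, 0]],
    [[-2, 0, 0], [0, 0, 0]],
    [[-2, 0, 0], [0, 0, 0]],
    [[-1, 0, 0], [0, 0, 0]],
  ],
)

```text
time_s: 5.15
position: [0.4603, -0.1764, 0.0165]
tcp_rot: [[-0.179, 0.984, -0.0], [0.984, 0.179, 0.0], [0.0, -0.0, -1.0]]
force: [-0.3, 2.6, 0.1]
opening: 0.998
grasp_force: 0.9
```

Request:
drive_tool(
  motion=[
    [[-1, 0, 0], [0, 0, 0]],
    [[-1, 0, 0], [0, 0, 0]],
    [[-1, 0, 0], [0, 0, 0]],
    [[0, 0, 0], [0, 0, 0]],
  ],
)

```text
time_s: 5.55
position: [0.4609, -0.1795, 0.0165]
tcp_rot: [[-0.179, 0.984, 0.0], [0.984, 0.179, -0.0], [-0.0, 0.0, -1.0]]
force: [-0.7, 0.6, -0.6]
opening: 0.995
grasp_force: 0.4
```

Request:
drive_tool(
  motion=[
    [[-1, 0, 0], [0, 0, 0]],
    [[-1, 0, 0], [0, 0, 0]],
    [[-1, 0, 0], [0, 0, 0]],
    [[0, 0, 0], [0, 0, 0]],
  ],
)

```text
time_s: 5.95
position: [0.4613, -0.182, 0.0166]
tcp_rot: [[-0.179, 0.984, -0.0], [0.984, 0.179, 0.0], [0.0, -0.0, -1.0]]
force: [-0.4, 2.9, 0.0]
opening: 1.001
grasp_force: 1.2
```

Request:
drive_tool(
  motion=[
    [[-1, 0, 0], [0, 0, 0]],
    [[-1, 0, 0], [0, 0, 0]],
    [[0, 0, 0], [0, 0, 0]],
  ],
)

```text
time_s: 6.25
position: [0.4609, -0.1823, 0.0166]
tcp_rot: [[-0.18, 0.984, -0.002], [0.984, 0.18, 0.003], [0.003, -0.002, -1.0]]
force: [1.0, 7.9, 2.3]
opening: 1.0
grasp_force: 3.9
```

Request:
drive_tool(
  motion=[
    [[-2, 0, 0], [0, 0, 0]],
    [[0, 0, 0], [0, 0, 0]],
    [[0, 0, 0], [0, 0, 0]],
  ],
)

```text
time_s: 6.55
position: [0.4608, -0.1825, 0.0166]
tcp_rot: [[-0.181, 0.984, -0.003], [0.983, 0.181, 0.005], [0.005, -0.002, -1.0]]
force: [3.2, 12.7, 4.2]
opening: 1.0
grasp_force: 6.6
```

Request:
drive_tool(
  motion=[
    [[4, 0, 0], [0, 0, 0]],
    [[10, 0, 0], [0, 0, 0]],
    [[40, 0, 0], [0, 0, 0]],
    [[0, 0, -50], [0, 0, 0]],
    [[0, 0, -50], [0, 0, 0]],
  ],
)

```text
time_s: 7.05
position: [0.4508, -0.1315, 0.1155]
tcp_rot: [[-0.18, 0.984, -0.006], [0.984, 0.18, 0.003], [0.004, -0.005, -1.0]]
force: [1.7, -1.4, -0.4]
opening: 0.998
grasp_force: 0.0
```

Request:
drive_tool(
  motion=[
    [[0, 0, -50], [0, 0, 0]],
    [[0, 0, -50], [0, 0, 0]],
    [[0, 0, -50], [0, 0, 0]],
    [[0, 0, -25], [0, 0, 0]],
    [[0, 0, 0], [0, 0, 0]],
  ],
)

```text
time_s: 7.55
position: [0.455, -0.1346, 0.2961]
tcp_rot: [[-0.179, 0.984, 0.01], [0.984, 0.179, -0.006], [-0.008, 0.009, -1.0]]
force: [0.0, -0.3, -0.2]
opening: 0.996
grasp_force: 0.0
```

Run:
```python
from h import *
st=read_state();print(st["position"],st["tcp_rot"]);np.savez("st1",position=st["position"],tcp_rot=st["tcp_rot"])
w=capture("wrist");s=capture("scene")
cv2.imwrite("pics/w1.png",w[:,:,::-1]);cv2.imwrite("pics/s1.png",s[:,:,::-1])
o=np.zeros((600,800,3),np.uint8);o[:420,:560]=w
cv2.imwrite("pics/v1.png",w[:,:,::-1])
```

```text
[ 0.4549594  -0.13463686  0.29605561] [[-0.17855665  0.98387892  0.00999001]
 [ 0.98389691  0.17862431 -0.00634257]
 [-0.00802478  0.00869663 -0.99992998]]
```

View pics/v1.png

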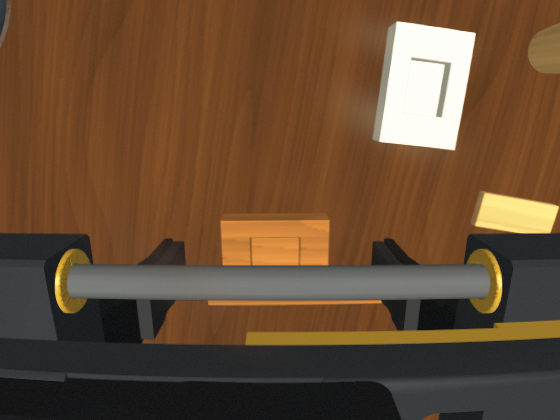

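Wrist picture: the brown plinth, about (222–329, 215–270), sits square against the batten, seen at its far side near row 300. Next I'll go to the owl and stop short of it for a close look.

Request:
drive_tool(
  motion=[
    [[0, 0, 0], [0, 0, 0.15]],
    [[0, 0, 0], [0, 0, 0.15]],
    [[0, 0, 0], [0, 0, 0.15]],
    [[0, 0, 0], [0, 0, 0.15]],
    [[0, 0, 0], [0, 0, 0.15]],
  ],
)

```text
time_s: 8.15
position: [0.4511, -0.1325, 0.2891]
tcp_rot: [[0.545, 0.838, -0.005], [0.838, -0.545, 0.002], [-0.001, -0.005, -1.0]]
force: [0.3, 0.3, -0.3]
opening: 1.002
grasp_force: 0.0
```

Request:
drive_tool(
  motion=[
    [[0, 0, 0], [0, 0, 0.15]],
    [[0, 0, 0], [0, 0, 0.15]],
    [[0, 0, 0], [0, 0, 0.15]],
    [[0, 0, 0], [0, 0, 0.15]],
    [[0, 0, 0], [0, 0, 0.15]],
  ],
)

```text
time_s: 8.65
position: [0.4512, -0.1325, 0.2891]
tcp_rot: [[0.97, 0.242, -0.005], [0.242, -0.97, 0.002], [-0.004, -0.003, -1.0]]
force: [-0.5, -0.1, 0.2]
opening: 0.999
grasp_force: 0.0
```

Request:
drive_tool(
  motion=[
    [[8, -47, 0], [0, 0, 0]],
    [[8, -47, 0], [0, 0, 0]],
    [[8, -47, 0], [0, 0, 0]],
    [[8, -47, 0], [0, 0, 0]],
    [[8, -47, 0], [0, 0, 0]],
  ],
)

```text
time_s: 9.15
position: [0.4312, 0.1061, 0.2894]
tcp_rot: [[0.969, 0.247, -0.004], [0.247, -0.969, -0.0], [-0.004, -0.001, -1.0]]
force: [0.6, 0.3, -0.2]
opening: 1.002
grasp_force: 0.0
```

Request:
drive_tool(
  motion=[
    [[8, -47, 0], [0, 0, 0]],
    [[8, -47, 0], [0, 0, 0]],
    [[8, -47, 0], [0, 0, 0]],
    [[8, -47, 0], [0, 0, 0]],
    [[8, -47, 0], [0, 0, 0]],
  ],
)

```text
time_s: 9.65
position: [0.4118, 0.3434, 0.2889]
tcp_rot: [[0.969, 0.248, -0.004], [0.248, -0.969, -0.003], [-0.004, 0.002, -1.0]]
force: [1.0, 0.4, 0.3]
opening: 1.002
grasp_force: 0.0
```

Request:
drive_tool(
  motion=[
    [[0, 0, 0], [0, 0, 0]],
    [[0, 0, 0], [0, 0, 0]],
    [[0, 0, 0], [0, 0, 0]],
  ],
)

```text
time_s: 9.95
position: [0.4126, 0.3408, 0.2899]
tcp_rot: [[0.969, 0.247, -0.003], [0.247, -0.969, -0.002], [-0.004, 0.002, -1.0]]
force: [-0.2, -0.2, -1.0]
opening: 1.001
grasp_force: 0.0
```

Run:
```python
from h import *
st=read_state();print(st["position"],st["tcp_rot"]);np.savez("st2",position=st["position"],tcp_rot=st["tcp_rot"])
w=capture("wrist");t=capture("top")
cv2.imwrite("pics/w2.png",w[:,:,::-1]);cv2.imwrite("pics/t2.png",t[:,:,::-1])
print(proj([[.493,.366,.11],[.493,.366,0]],"wrist",st))
a=cv2.resize(t[155:305,405:505],None,fx=3.6,fy=3.6,interpolation=cv2.INTER_CUBIC)
u,v=proj([[.493,.366,.08]],"wrist",st)[0].astype(int);y0=max(0,v-75);x0=max(0,u-75)
b=cv2.resize(w[y0:y0+150,x0:x0+150],None,fx=2.9,fy=2.9,interpolation=cv2.INTER_CUBIC)
print(x0,y0,b.shape)
o=np.zeros((600,800,3),np.uint8);o[:540,:360]=a;o[:b.shape[0],362:362+b.shape[1]]=b
cv2.imwrite("pics/v2.png",o[:,:,::-1])
```

```text
[0.41262648 0.34076014 0.28989473] [[ 0.96890742  0.24740483 -0.00304403]
 [ 0.24739836 -0.968911   -0.00234976]
 [-0.00353074  0.00152361 -0.99999261]]
[[272.87315435  93.5412206 ]
 [274.06140583  98.12321398]]
198 20 (435, 435, 3)
```

View pics/v2.png

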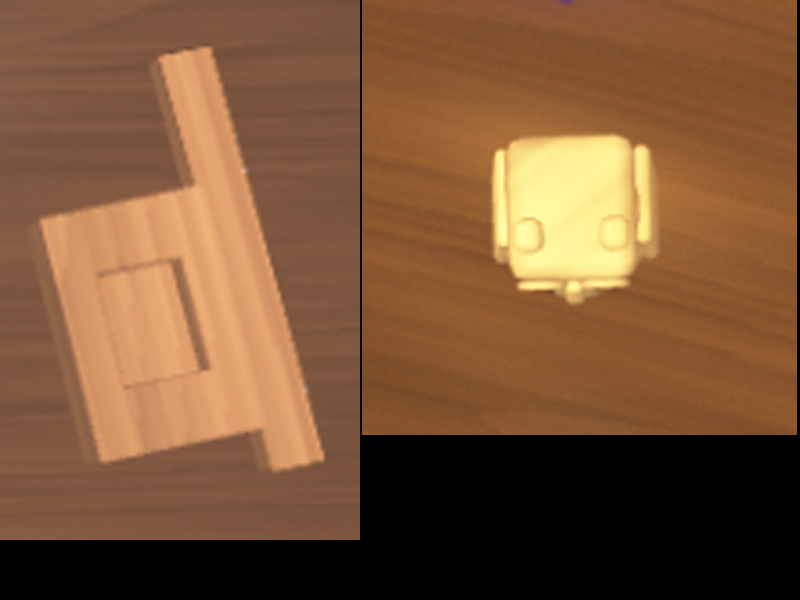

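The crop shows the plinth flush against the batten, with corners (40,219), (200,185), (263,430) and (103,463), inside the batten's ends. The owl's head is nearly square to the camera, with corners (508,138), (632,136), (636,277) and (513,279).

Run:
```python
from h import *
ang=lambda v:np.degrees(np.arctan2(v[1],v[0]))
st=dict(np.load("st2.npz"))
g=lambda c:np.array(c)/3.6+[405,155]-.36
Q=back(g([(40,219),(200,185),(263,430),(103,463)]),.032)
d=(Q[0]+Q[1]-Q[2]-Q[3])/2;w=(Q[0]+Q[3]-Q[1]-Q[2])/2;p=Q.mean(0)
print("plinth",p,ang(d),np.linalg.norm(d),np.linalg.norm(w))
b=np.load("batten.npy");t=np.radians(b[2]);R=np.array([[np.cos(t),-np.sin(t)],[np.sin(t),np.cos(t)]])
print("in batten",(p[:2]-b[:2])@R)
rc=back(g([(97,273),(178,260),(210,372),(127,388)]),.032);print("recess",rc.mean(0))
O=back((np.array([(508,138),(632,136),(636,277),(513,279)])-[362,0])/2.9+[198,20]-.33,.109,"wrist",st)
d=(O[0]+O[1]-O[2]-O[3])/2;w=(O[0]+O[3]-O[1]-O[2])/2
print("owl",O.mean(0),"x yaw",ang(d),"from y",ang(w)-90,np.linalg.norm(d),np.linalg.norm(w))
D=O.mean(0)-st["position"];print("delta tool mm",D@st["tcp_rot"]*1000, "tool x yaw",ang(st["tcp_rot"][:,0]))
```

```text
plinth [ 0.4721329  -0.23604993  0.032     ] 10.211431324420552 0.13087944373992672 0.08689957186005347
in batten [-0.02597992  0.06030437]
recess [ 0.4720392  -0.23674507  0.032     ]
owl [0.49420555 0.36878921 0.109     ] x yaw 15.986148931210728 from y 15.177525519450285 0.04188632656410798 0.03774036940945047
delta tool mm [ 86.61560921  -7.25023012 180.57920591] tool x yaw 14.323705084911998
```

Request:
drive_tool(
  motion=[
    [[43, -4, 0], [0, 0, -0.02]],
    [[43, -3, 0], [0, 0, 0]],
    [[0, 0, 30], [0, 0, 0]],
    [[0, 0, 30], [0, 0, 0]],
    [[0, 0, 0], [0, 0, 0]],
  ],
)

```text
time_s: 10.55
position: [0.4924, 0.3679, 0.2271]
tcp_rot: [[0.964, 0.265, -0.009], [0.265, -0.964, -0.005], [-0.01, 0.002, -1.0]]
force: [-0.4, -0.4, -0.8]
opening: 0.998
grasp_force: 0.0
```

Run:
```python
from h import *
st=read_state();print(st["position"],(np.array([.4942,.3688,.075])-st["position"])@st["tcp_rot"]*1000)
```

```text
[0.4923936  0.36791655 0.22708431] [  3.55809716  -0.70789515 152.05433203]
```

Request:
drive_tool(
  motion=[
    [[2, 0, 35], [0, 0, 0]],
    [[0, 0, 35], [0, 0, 0]],
    [[0, 0, 30], [0, 0, 0]],
    [[0, 0, 25], [0, 0, 0]],
    [[0, 0, 15], [0, 0, 0]],
  ],
)

```text
time_s: 11.05
position: [0.4967, 0.3707, 0.0911]
tcp_rot: [[0.964, 0.266, -0.001], [0.266, -0.964, -0.0], [-0.001, 0.0, -1.0]]
force: [0.0, 0.6, 0.1]
opening: 0.999
grasp_force: 0.0
```

Request:
drive_tool(
  motion=[
    [[0, 0, 12], [0, 0, 0]],
    [[0, 0, 0], [0, 0, 0]],
    [[0, 0, 0], [0, 0, 0]],
    [[0, 0, 0], [0, 0, 0]],
  ],
)

```text
time_s: 11.45
position: [0.4975, 0.3721, 0.081]
tcp_rot: [[0.964, 0.268, 0.003], [0.268, -0.964, 0.001], [0.003, -0.001, -1.0]]
force: [0.2, -0.1, 0.1]
opening: 1.002
grasp_force: 0.0
```

Request:
drive_tool(
  motion=[
    [[-4, 2, 5], [0, 0, 0]],
    [[0, 0, 0], [0, 0, 0]],
    [[0, 0, 0], [0, 0, 0]],
  ],
)

```text
time_s: 11.75
position: [0.4929, 0.3685, 0.0747]
tcp_rot: [[0.964, 0.268, -0.0], [0.268, -0.964, -0.0], [-0.0, 0.0, -1.0]]
force: [1.1, -0.7, 0.1]
opening: 0.999
grasp_force: 0.0
```

Request:
drive_tool(
  motion=[
    [[0, 0, 0], [0, 0, 0]],
    [[0, 0, 0], [0, 0, 0]],
    [[0, 0, 0], [0, 0, 0]],
    [[0, 0, 0], [0, 0, 0]],
    [[0, 0, 0], [0, 0, 0]],
  ],
  gripper=0,
)

```text
time_s: 12.25
position: [0.4932, 0.3686, 0.0746]
tcp_rot: [[0.964, 0.268, 0.0], [0.268, -0.964, -0.0], [0.0, 0.0, -1.0]]
force: [1.0, 0.7, 0.1]
opening: 0.628
grasp_force: 0.0
```

Request:
drive_tool(
  motion=[
    [[0, 0, 0], [0, 0, 0]],
    [[0, 0, 0], [0, 0, 0]],
    [[0, 0, 0], [0, 0, 0]],
    [[0, 0, 0], [0, 0, 0]],
    [[0, 0, 0], [0, 0, 0]],
  ],
)

```text
time_s: 12.75
position: [0.4932, 0.3686, 0.0745]
tcp_rot: [[0.964, 0.268, -0.0], [0.268, -0.964, -0.0], [-0.0, 0.0, -1.0]]
force: [-0.4, 0.6, -0.3]
opening: 0.454
grasp_force: 30.0
```

Request:
drive_tool(
  motion=[
    [[0, 0, -15], [0, 0, 0]],
    [[0, 0, -30], [0, 0, 0]],
    [[0, 0, -35], [0, 0, 0]],
    [[0, 0, -35], [0, 0, 0]],
    [[0, 0, -35], [0, 0, 0]],
  ],
)

```text
time_s: 13.25
position: [0.4928, 0.3684, 0.2268]
tcp_rot: [[0.964, 0.267, 0.0], [0.267, -0.964, 0.0], [0.0, -0.0, -1.0]]
force: [0.4, 0.3, -1.4]
opening: 0.454
grasp_force: 30.0
```

Request:
drive_tool(
  motion=[
    [[0, 0, -20], [0, 0, 0]],
    [[0, 0, -5], [0, 0, 0.046]],
    [[0, 0, 0], [0, 0, 0.046]],
    [[0, 0, 0], [0, 0, 0]],
    [[0, 0, 0], [0, 0, 0]],
  ],
)

```text
time_s: 13.75
position: [0.4929, 0.3685, 0.2499]
tcp_rot: [[0.984, 0.179, -0.0], [0.179, -0.984, -0.0], [-0.0, -0.0, -1.0]]
force: [0.2, 0.3, -1.9]
opening: 0.462
grasp_force: 30.0
```

Run:
```python
from h import *
st=read_state();R=st["tcp_rot"];print(st["position"],R,st["grasp_force"],(np.array([.4720,-.2363,.22])-R[:,0]*.001-st["position"])@R*1000)
```

```text
[0.49287447 0.3684579  0.24993863] [[ 9.83883159e-01  1.78812526e-01 -9.72320558e-05]
 [ 1.78812526e-01 -9.83883164e-01 -1.42805649e-05]
 [-9.82185266e-05 -3.33590212e-06 -9.99999995e-01]] 29.978355620987713 [-129.67338347  591.27860439   29.94929988]
```

Request:
drive_tool(
  motion=[
    [[-3, 15, 0], [0, 0, 0]],
    [[-7, 30, 0], [0, 0, 0]],
    [[-7, 32, 0], [0, 0, 0]],
    [[-7, 32, 0], [0, 0, 0]],
    [[-7, 32, 0], [0, 0, 0]],
  ],
)

```text
time_s: 14.25
position: [0.487, 0.2221, 0.2493]
tcp_rot: [[0.984, 0.179, -0.001], [0.179, -0.984, -0.001], [-0.001, 0.001, -1.0]]
force: [0.7, -0.3, -2.5]
opening: 0.46
grasp_force: 30.0
```

Request:
drive_tool(
  motion=[
    [[-7, 32, 0], [0, 0, 0]],
    [[-7, 32, 0], [0, 0, 0]],
    [[-7, 32, 0], [0, 0, 0]],
    [[-7, 32, 0], [0, 0, 0]],
    [[-7, 32, 0], [0, 0, 0]],
  ],
)

```text
time_s: 14.75
position: [0.4808, 0.0586, 0.2495]
tcp_rot: [[0.984, 0.178, -0.001], [0.178, -0.984, -0.0], [-0.001, 0.0, -1.0]]
force: [0.6, 0.1, -1.2]
opening: 0.454
grasp_force: 30.0
```

Request:
drive_tool(
  motion=[
    [[-7, 32, 0], [0, 0, 0]],
    [[-7, 32, 0], [0, 0, 0]],
    [[-7, 32, 0], [0, 0, 0]],
    [[-7, 32, 0], [0, 0, 0]],
    [[-7, 32, 0], [0, 0, 0]],
  ],
)

```text
time_s: 15.25
position: [0.4746, -0.1048, 0.2495]
tcp_rot: [[0.984, 0.178, -0.001], [0.178, -0.984, -0.0], [-0.001, -0.0, -1.0]]
force: [-0.1, 0.1, -1.1]
opening: 0.456
grasp_force: 30.0
```

Request:
drive_tool(
  motion=[
    [[-7, 32, 0], [0, 0, 0]],
    [[-7, 32, 0], [0, 0, 0]],
    [[-7, 30, 0], [0, 0, 0]],
    [[-5, 15, 0], [0, 0, 0]],
    [[0, 0, 0], [0, 0, 0]],
  ],
)

```text
time_s: 15.75
position: [0.4688, -0.2168, 0.2494]
tcp_rot: [[0.985, 0.175, -0.0], [0.175, -0.985, -0.0], [-0.0, 0.0, -1.0]]
force: [0.0, 0.8, -1.2]
opening: 0.459
grasp_force: 30.0
```

Request:
drive_tool(
  motion=[
    [[0, 0, 30], [0, 0, 0]],
    [[0, 0, 25], [0, 0, 0]],
    [[0, 0, 0], [0, 0, 0]],
    [[0, 0, 0], [0, 0, 0]],
  ],
)

```text
time_s: 16.15
position: [0.4694, -0.2136, 0.1946]
tcp_rot: [[0.984, 0.179, -0.001], [0.179, -0.984, 0.001], [-0.001, -0.001, -1.0]]
force: [-0.1, 0.4, -0.2]
opening: 0.457
grasp_force: 30.0
```

Run:
```python
from h import *
st=read_state();R=st["tcp_rot"];print(st["position"],R,st["grasp_force"],(np.array([.4720,-.2363,.1185])-R[:,0]*.001-st["position"])@R*1000)
```

```text
[ 0.46936755 -0.21358514  0.19461419] [[ 9.83850952e-01  1.78986569e-01 -1.05492001e-03]
 [ 1.78987836e-01 -9.83850476e-01  1.26288410e-03]
 [-8.11844260e-04 -1.43130758e-03 -9.99998646e-01]] 29.978173789568245 [-2.41394876 22.92813759 76.08262553]
```

Request:
drive_tool(
  motion=[
    [[-1, 12, 0], [0, 0, 0]],
    [[-1, 11, 0], [0, 0, 0]],
    [[0, 0, 25], [0, 0, 0]],
    [[0, 0, 20], [0, 0, 0]],
    [[0, 0, 10], [0, 0, 0]],
  ],
)

```text
time_s: 16.65
position: [0.4717, -0.2389, 0.139]
tcp_rot: [[0.984, 0.177, -0.0], [0.177, -0.984, -0.0], [-0.0, 0.0, -1.0]]
force: [-0.8, 0.9, -0.9]
opening: 0.454
grasp_force: 30.0
```

Request:
drive_tool(
  motion=[
    [[0, 0, 0], [0, 0, 0]],
    [[0, 0, 0], [0, 0, 0]],
    [[0, 0, 0], [0, 0, 0]],
  ],
)

```text
time_s: 16.95
position: [0.4725, -0.2386, 0.1406]
tcp_rot: [[0.984, 0.178, 0.002], [0.178, -0.984, -0.002], [0.002, 0.002, -1.0]]
force: [0.2, 0.3, -1.0]
opening: 0.455
grasp_force: 30.0
```

Run:
```python
from h import *
st=read_state();R=st["tcp_rot"];print(st["position"],(np.array([.4720,-.2363,.1185])-R[:,0]*.001-st["position"])@R*1000)
s=capture("scene");cv2.imwrite("pics/s3.png",s[:,:,::-1])
b=cv2.resize(s[65:185,195:355],None,fx=5,fy=5,interpolation=cv2.INTER_CUBIC);cv2.imwrite("pics/v3.png",b[:,:,::-1])
```

```text
[ 0.47252768 -0.23862597  0.14063701] [-1.14135807 -2.42518978 22.13220307]
```

View pics/v3.png

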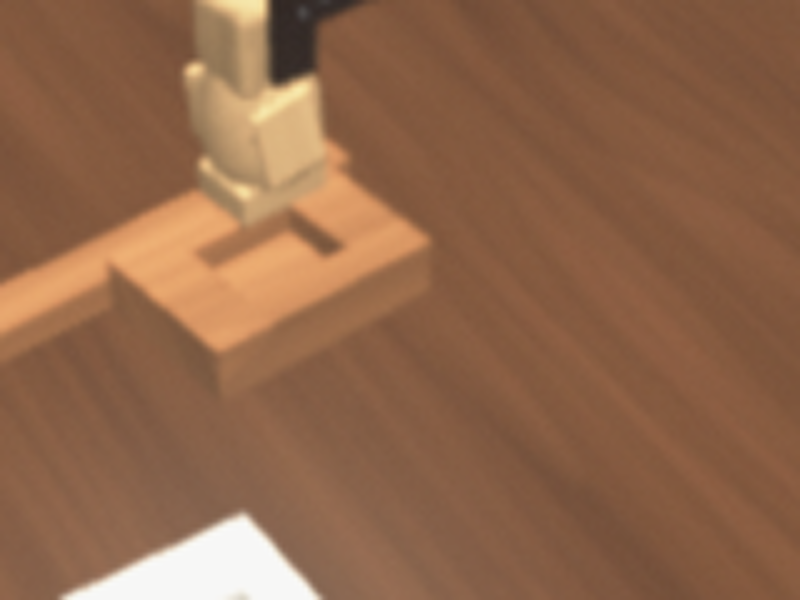

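The scene crop shows the owl upright above the recess: foot lower corners near (200,190), (245,221) and (327,182); plinth top corners near (108,262), (220,352) and (430,240); recess near corner (228,288?). I'll compare these with the prediction.

Run:
```python
from h import *
def rect(c,yaw,a,b,z):
    t=np.radians(yaw);R=np.array([[np.cos(t),-np.sin(t)],[np.sin(t),np.cos(t)]])
    q=np.array([(a,b),(a,-b),(-a,-b),(-a,b)])/2@R.T+c;return np.c_[q,[z]*4]
P=np.array([.4725,-.2386])+.001*np.array([.984,.178])
f=lambda X:((proj(X,"scene")-[195,65]+.4)*5).round(0).tolist()
print("foot",f(rect(P,10.3,.05,.036,.066)))
print("plinth",f(rect([.4720,-.2363],10.25,.13,.09,.032)))
print("recess",f(rect([.4720,-.2363],10.25,.06,.046,.032)))
```

```text
foot [[243.0, 227.0], [198.0, 191.0], [281.0, 151.0], [327.0, 186.0]]
plinth [[217.0, 350.0], [108.0, 255.0], [318.0, 154.0], [431.0, 239.0]]
recess [[249.0, 296.0], [192.0, 249.0], [290.0, 201.0], [347.0, 246.0]]
```

The prediction matches within about a pixel. Now the last correction and the descent to about 12 mm above the plinth.

Request:
drive_tool(
  motion=[
    [[-1, -2, 6], [0, 0, 0]],
    [[0, 0, 5], [0, 0, 0]],
    [[0, 0, 4], [0, 0, 0]],
    [[0, 0, 2], [0, 0, 0]],
    [[0, 0, 0], [0, 0, 0]],
  ],
)

```text
time_s: 17.5
position: [0.4702, -0.2359, 0.122]
tcp_rot: [[0.984, 0.178, -0.001], [0.178, -0.984, 0.001], [-0.001, -0.001, -1.0]]
force: [0.1, 0.4, -1.6]
opening: 0.456
grasp_force: 30.0
```

Request:
drive_tool(
  motion=[
    [[0, 0, 0], [0, 0, 0]],
    [[0, 0, 0], [0, 0, 0]],
    [[0, 0, 0], [0, 0, 0]],
    [[0, 0, 0], [0, 0, 0]],
  ],
)

```text
time_s: 17.9
position: [0.4705, -0.2362, 0.1227]
tcp_rot: [[0.984, 0.178, 0.0], [0.178, -0.984, -0.0], [0.0, 0.0, -1.0]]
force: [0.2, 0.2, -1.4]
opening: 0.457
grasp_force: 30.0
```

Request:
drive_tool(
  motion=[
    [[0, 0, 2], [0, 0, 0]],
    [[0, 0, 2], [0, 0, 0]],
    [[0, 0, 0], [0, 0, 0]],
    [[0, 0, 0], [0, 0, 0]],
    [[0, 0, 0], [0, 0, 0]],
  ],
)

```text
time_s: 18.4
position: [0.4704, -0.2361, 0.1185]
tcp_rot: [[0.984, 0.178, -0.0], [0.178, -0.984, 0.0], [-0.0, -0.0, -1.0]]
force: [-0.0, 0.3, -1.5]
opening: 0.454
grasp_force: 30.0
```

Request:
drive_tool(
  motion=[
    [[0, 0, 0], [0, 0, 0]],
    [[0, 0, 0], [0, 0, 0]],
    [[0, 0, 0], [0, 0, 0]],
    [[0, 0, 0], [0, 0, 0]],
    [[0, 0, 0], [0, 0, 0]],
  ],
)

```text
time_s: 18.9
position: [0.4704, -0.2361, 0.1186]
tcp_rot: [[0.984, 0.178, 0.0], [0.178, -0.984, -0.0], [0.0, 0.0, -1.0]]
force: [0.6, -0.2, -1.6]
opening: 0.456
grasp_force: 30.0
```

Run:
```python
from h import *
s=capture("scene")
b=cv2.resize(s[65:185,195:355],None,fx=5,fy=5,interpolation=cv2.INTER_CUBIC);cv2.imwrite("pics/v4.png",b[:,:,::-1])
```

```text
(no output)
```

View pics/v4.png

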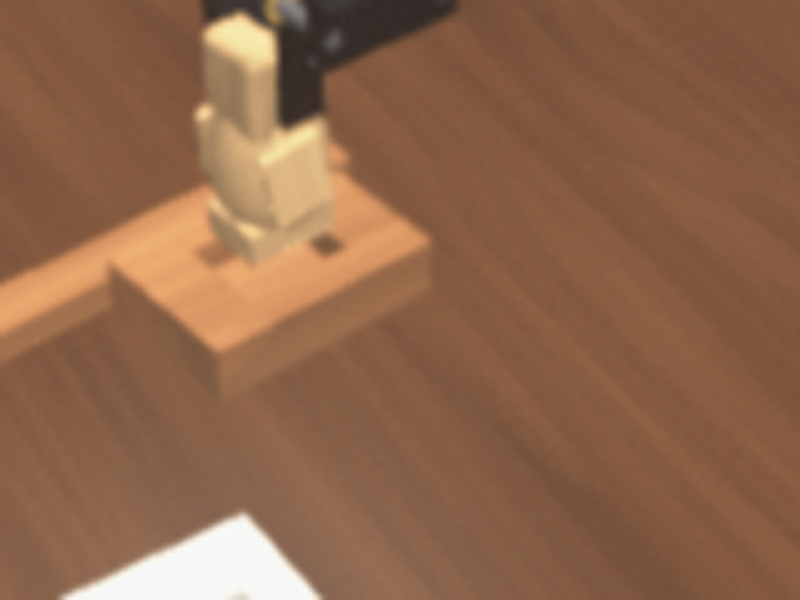

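The owl hangs upright, its foot's near corner at (255,262), clear of the plinth and centred over the recess. That agrees with the geometry, so I'm handing in.

```bash
python3 -c "
from rig import *
print(hand_in())"
```

```text
the job is handed in; nothing more can be done
None
```

I handed the job in at about 19 s: the plinth is flush against the batten, and the owl is held still and upright about 12 mm above it, centred and turned to match the recess. These positions come from my own camera and pose measurements, because the hand-in gave no verdict.

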